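# Run ball knobs through the gravity feeder and hold its cam gate open

### The job

Lift the tilting tray's bar to tip all three wooden ball knobs into the hopper while its gate is shut, and let the tray back down to its rest. Then swing the cam lever up to its highest lift point (lever upright, gate fully raised, not past the top) so that all the knobs roll down into the white tub, and finish while still holding the lever there: it springs back if let go. Leave the tin, brush, sanding block and organiser where they are.

Things in the scene. Friction and masses are not known exactly. Their poses are not given: they have to be found in the camera images.
- feeder: fixed plywood gravity feeder. Origin on the bench under mid-width; z up. Knobs run along its -y: tray (y 75 to 200 mm), hopper (y -30 to 75), gate (y -30), open chute (to y -140), tub (centre y -200). Channel 112 mm wide; floor slopes 0.26 rad, 105 mm above the bench at the gate. Cheeks 160 mm high, 205 beside the tray hinge. Cam and lever are on its -x side, nearest the robot
- tray (a joint): hinge of the plywood tray (110 x 125 mm, walls 27 mm, open at the hinge side) with the knobs. Axis along feeder x, at feeder y 75 mm, z 175 mm. 0 = at rest, tipped back 0.1 rad; grows as the bar end is lifted, stop at 0.9 rad. The knobs have rolled into the hopper by 0.65 rad. About 0.25 kg; falls back to rest when let go
- tray_bar (a point): middle of the tray's lifting bar: round wood, 12 mm diameter, 100 mm long, along feeder x, on a prong at each end (45 mm from the middle), clear of the tray's end wall by 20 mm and above it, open from above. 157 mm from the hinge axis; at rest 0.19 rad above level seen from there (feeder y 229, z 205 mm). It can turn between fingers
- cam (a joint): cam lever angle. 0 = rest: lever 10 degrees below level towards the tub, gate shut; grows as it swings up. 1.75 rad = lever upright, eccentric disc topmost under the gate's crossbar: highest lift, 38 mm. Going on lowers the gate again (stop 2.35 rad, 6 mm lower). A spring pulls it back to 0 if let go: 3.3 N at the peg when upright, and 1 to 4 N on the way with its own weight
- lever_peg (a point): cam lever; point on the axis of its round wood peg (14 mm diameter, 73 mm long, along feeder x) where to grip. Steel arm 51 mm to feeder +x of it, peg's free end 25 mm to -x. It circles the shaft at 100 mm radius: at angle q feeder x -150, y -30 - 100 sin(1.75 - q), z 129 + 100 cos(1.75 - q) mm. It can turn between fingers.
- gate_bar (a point): cam end of the crossbar of the aluminium gate (top face), at feeder x -90, y -30 mm; rises with the gate: 174 mm above the bench when shut, 212 mm at the highest lift. Gate plate 108 mm wide, shuts the hopper's lower end; knobs pass under it once the lift exceeds about 30 mm
- tub_in (a point): centre of the inner floor of the round white plastic tub (rim radius 80 mm, 62 mm high) under the end of the chute, fixed to the bench
- knob1_center (a point): centre of a bare beech ball knob, 28 mm diameter, 12 g, one of three alike; starts on the tray against its end wall and rolls freely
- knob2_center (a point): centre of a bare beech ball knob, 28 mm diameter, 12 g, one of three alike; starts on the tray against its end wall and rolls freely
- knob3_center (a point): centre of a bare beech ball knob, 28 mm diameter, 12 g, one of three alike; starts on the tray against its end wall and rolls freely
- tin: finish tin, 84 mm diameter, 90 mm high, origin under its centre; bystander
- brush: flat brush, about 200 mm long, lying on the bench, origin under its centre; bystander
- sander: cork sanding block 110 x 65 x 40 mm, origin under its centre; bystander
- organiser: wooden desk organiser, base 160 x 180 x 18 mm with an upright back board 188 mm high, origin under the base; bystander

How it is judged (in metres and radians):
On the way, in this order (a step that is already met when the one before it is completed fails the run):
1. all three knobs lie in the hopper behind the shut gate and the tray is back down (y of knob1_center in the frame of feeder between -0.028 and 0.075 m and z of knob1_center in the frame of feeder between 0.1 and 0.17 m and x of knob1_center in the frame of feeder between -0.056 and 0.056 m and y of knob2_center in the frame of feeder between -0.028 and 0.075 m and z of knob2_center in the frame of feeder between 0.1 and 0.17 m and x of knob2_center in the frame of feeder between -0.056 and 0.056 m and y of knob3_center in the frame of feeder between -0.028 and 0.075 m and z of knob3_center in the frame of feeder between 0.1 and 0.17 m and x of knob3_center in the frame of feeder between -0.056 and 0.056 m and value of joint tray below 0.08 rad and value of joint cam below 0.3 rad), for 0.2 s.
2. the lever is at its highest lift, held by the fingers, and all knobs are in the tub (value of joint cam between 1.55 and 1.95 rad and horizontal distance between each of knob1_center, knob2_center, knob3_center and tub_in below 0.078 m and height (world z) of each of knob1_center, knob2_center, knob3_center below 0.062 m and contact force between the fingers and cam above 1 N), for 0.3 s.
At the end, for the whole second after the job is handed in: the cam lever is within 0.2 rad of its highest lift (joint 1.55 to 1.95 rad) and still, held by the robot's fingers (over 1 N between fingers and lever); all three knobs are in the tub below its rim; the tray is down at its rest (under 0.08 rad) (all of step 2 and value of joint tray below 0.08 rad and velocity of joint cam between -0.15 and 0.15 rad/s); the arm keeps its last pose, push and grip.
It fails at once if a bystander (tin, brush, sanding block, organiser) is shoved or knocked over (distance of any of tin, brush, sander, organiser from where it was at the start of the episode above 0.03 m).
It also fails if it takes over 58 s, if anything falls off the work surface, if the arm or the gripper's body presses on something with over 40 N, if the wrist force passes 120 N, or if a joint passes its speed limit or range.

### The arm

A 7-joint arm with a two-finger parallel gripper is mounted at the origin on the work surface. World frame = base frame: x ahead of the robot, y to its left, z up, the work surface at z = 0. Lengths are in m, angles in degrees, forces in N, time in s.
With the tool pointing down it reaches from about 0.425 to 0.875 m from the base axis. Payload 4.7 kg.
Tool frame: the origin (TCP) lies on the centre line of the jaws, within the pads' length; the fingertips stand 19 mm ahead of it and the grasp point (between the pads) is the TCP; z points along the fingers, y is the line along which they close (so a half turn about z gives the same grasp; the last joint's range is limited). The gripper opens to 87 mm and grips with 3 to 60 N. Pads are 19 mm wide; open, the fingers measure 117 mm over their backs; the gripper's body (75 mm by 190 mm) begins 51 mm behind the grasp point.
Start: joints at [-69.15, 18.392, -4.016, 83.108, 1.295, 78.541, -3.26], TCP at [0.223, 0.611, 0.242] pointing down, gripper open.
Joint ranges: [-163.93, 163.93], [-17.29, 119.83], [-79.2, 71.16], [3.27, 140.29], [-89.18, 269.18], [5.43, 117.66], [-154.24, 154.24]. Speed limits (degrees/s): [147.25, 147.25, 180, 180, 180, 180, 180].

### API

Orientations are given as [roll, pitch, yaw] about the fixed x, y, z axes, in that order (R = Rz(yaw) Ry(pitch) Rx(roll)).
In Python, from cell import env, imaging gives the robot as it stands.
- The arm moves only by the shell command python3 -m crank 'ROWS' [OPENING] [FORCE]. ROWS is JSON, a list of rows, each an object of numbers: "x", "y", "z": the shift along the tool's x, y, z in m; "turn": the turn about the tool's z in rad. In form: [{"x": .., "y": .., "z": .., "turn": ..}, ...]. A call has 1 to 12 rows; each row is the pose to reach, as a shift and turn from the pose commanded when the call began, along the tool's axes at that moment; what a row does not reach only later rows make up. A row lasts 1/8 s, in which the tool goes at most 62.5 mm and 10.7 degrees, less where a joint would pass 70% of its speed; a pose out of reach is approached as far as the arm can. A call with a gripper value outside its range is refused whole. OPENING is the finger opening in m, from 0 to 0.087, set as the call begins (- or left out, the last holds). The fingers move at their own pace and stop on an object; FORCE is the grip in N (left out, the last holds). Time passes only in rows, so rows that repeat a pose let the fingers close. It gives the time, the measured TCP pose, the force, the opening and the grip force at its end, in the units of the state.
- env.get_obs(): the state, without advancing time (a new reading comes with each control period).
- imaging.read_camera(name): name is "scene" or "side" or "wrist"; returns the picture (400x640x3 uint8, red, green, blue); there is no depth.
- imaging.get_calibration(name): a dict with "camera_matrix" (3x3 intrinsics, pixels), "position" and "attitude" of the camera in the world. Camera axes: x right, y up, looking along -z (the intrinsics and any distortion apply to the point x, -y, -z); pixel columns grow to the right and rows downward; lengths in m; the calibration is good to about 2 mm. A picture is of the moment at which its call begins: read the wrist's pose just before it. get_calibration takes no time and is no camera call; for the wrist camera it gives the pose at the moment of the call.
- env.sign_off(): hands the job in; it is judged then, once.
The state is a dict: "time_s": time; "qpos": joint angles; "joint_velocities": joint speeds; "effort": joint torques, N m; "tool_pos": TCP position; "tool_rot": TCP orientation; "force": force on the tool from outside, world axes, zero at the start; "wrist_torque": the same for the moment, N m; "grip_width": finger opening in m; "grasp_force": force on a finger pad.
Only numpy, scipy, OpenCV 4.12 (cv2) and the standard library are available. Lean on these libraries where they do the work, as an engineer would, in place of code of your own. Each camera call takes 0.05 s, during which the arm holds its last target. There are 200 camera calls.

## Working session

There is one attempt and no reset: what is moved stays moved. The work goes in short steps, Python scripts to look and compute and a shell command to move; the robot and the scene stay as the last step left them, time stands still between calls to the robot, and variables do not carry over. Pictures are saved under pics/ and viewed, at most 10 in all, crops included, and the job is handed in when it is done.

```bash
mkdir -p pics; ls; python3 - <<'E'
from cell import env, imaging
import cv2
o=env.get_obs();print({k:o[k] for k in('time_s','tool_pos','tool_rot','force','grip_width')})
for n in("scene","side"):
    cv2.imwrite(f"pics/{n}0.png",imaging.read_camera(n)[:,:,::-1])
    print(n,imaging.get_calibration(n))
E
```

```text
pics
{'time_s': 0.0, 'tool_pos': array([0.22264531, 0.61011693, 0.24046312]), 'tool_rot': array([-1.79889041e+02,  5.37770754e-03,  1.59955902e+02]), 'force': array([0.3053818 , 0.37250082, 0.61596489]), 'grip_width': 0.08684404361615158}
scene {'camera_matrix': array([[432.71718197,   0.        , 324.21418659],
       [  0.        , 432.71718197, 194.96449486],
       [  0.        ,   0.        ,   1.        ]]), 'position': array([ 1.11631635, -0.34923019,  1.24760927]), 'attitude': array([30.15456108, -0.79042237, 59.97650948])}
side {'camera_matrix': array([[519.76874612,   0.        , 317.17890803],
       [  0.        , 519.76874612, 198.0893225 ],
       [  0.        ,   0.        ,   1.        ]]), 'position': array([0.17461882, 1.17968244, 1.13228572]), 'attitude': array([  52.10599844,    1.27688241, -161.78610743])}
```

View pics/scene0.png

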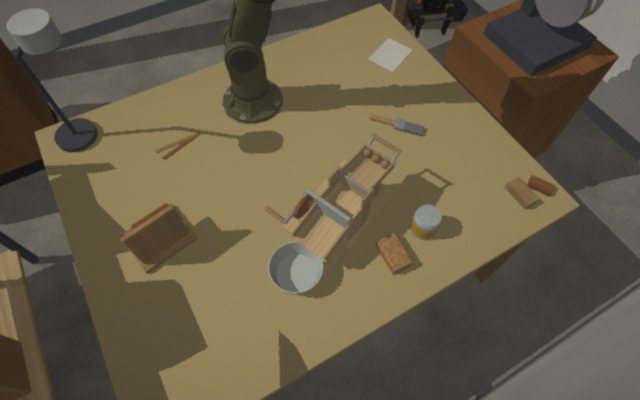

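View pics/side0.png

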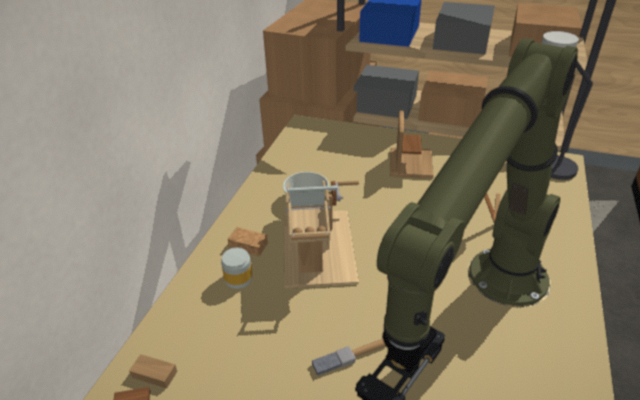

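The scene view shows the feeder with its bar near (384,143), the lever peg near (275,214) and the tub near (296,268). In the side view the tub is at (307,188). I'll zoom in to fit the pose.

```bash
python3 - <<'E'
import cv2
a=cv2.imread("pics/scene0.png")[125:305,250:450];b=cv2.imread("pics/side0.png")[165:300,270:370]
cv2.imwrite("pics/a.png",cv2.resize(a,None,fx=3.3,fy=3.3,interpolation=2))
cv2.imwrite("pics/b.png",cv2.resize(b,None,fx=4.4,fy=4.4,interpolation=2))
E
```

```text
(no output)
```

View pics/a.png

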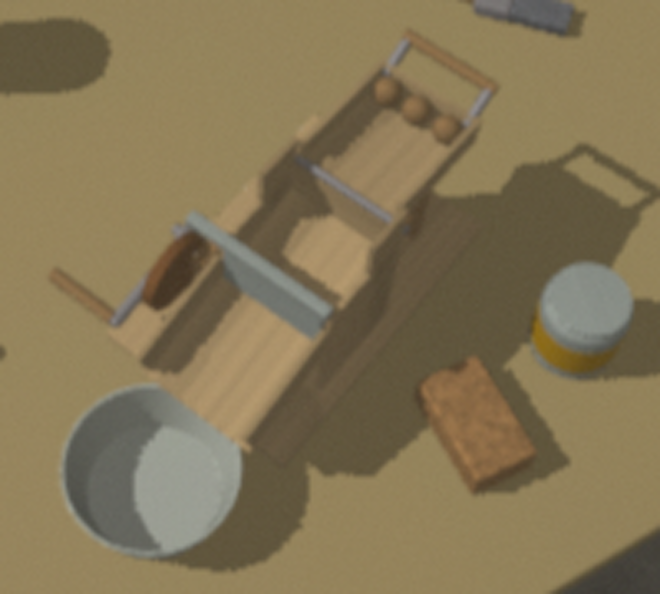

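View pics/b.png

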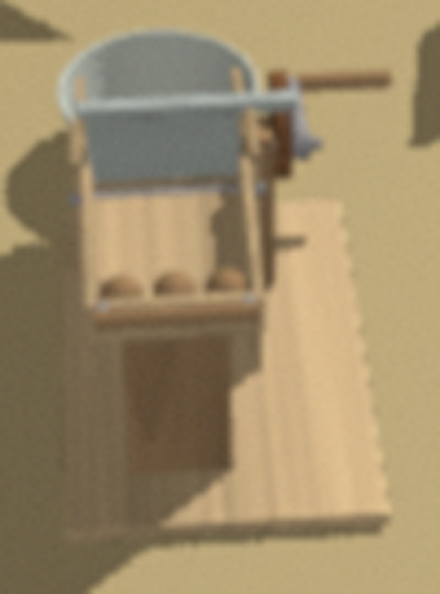

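Scene crop (x3.3): bar ends at (408,37) and (495,88), peg free end (53,275), gate bar cam end (192,220), tub rim centre (152,470). Side crop (x4.4): bar ends at (260,312) and (95,318), gate bar end (297,98), peg free end (390,78).

```bash
cat > h.py <<'E'
import numpy as np
from scipy.spatial.transform import Rotation as R
def proj(c,P):
    p=(np.asarray(P)-c['position'])@R.from_euler('xyz',c['attitude'],degrees=True).as_matrix()
    K=c['camera_matrix'];return np.stack([K[0,2]+K[0,0]*p[:,0]/-p[:,2],K[1,2]-K[1,1]*p[:,1]/-p[:,2]],1)
def F(t,P):
    return R.from_euler('z',t[2]).apply(np.asarray(P))+[t[0],t[1],0]
E
python3 - <<'E'
from h import *
from cell import env, imaging
from scipy.optimize import least_squares
S,D=imaging.get_calibration('scene'),imaging.get_calibration('side')
A=np.array([[-50,229,205],[50,229,205],[-175,-128.4,111.2],[-90,-30,174],[0,-200,62]])/1e3
a=np.array([[408,37],[495,88],[53,275],[192,220],[152,470]])/3.3+[250,125]
b=np.array([[260,312],[95,318],[390,78],[297,98]])/4.4+[270,165]
f=lambda t:np.r_[(proj(S,F(t,A))-a),(proj(D,F(t,A[:4]))-b)].ravel()
best=min((least_squares(f,[.5,0,y],loss='soft_l1') for y in(0,1.5,3,-1.5)),key=lambda r:r.cost)
t=best.x;print(t,np.degrees(t[2]),'\n',f(t).reshape(-1,2).round(1))
np.save('t.npy',t)
for n,p in dict(bar=[0,.229,.205],peg=A[2]+[.025,0,0],pegtop=[-.15,-.03,.229],hinge=[0,.075,.175],tub=A[4]).items():print(n,F(t,[p])[0].round(4))
print(R.from_euler('xyz',env.get_obs()['tool_rot'],degrees=True).as_matrix().round(3))
E
```

```text
[0.61949369 0.00487799 0.38183856] 21.877737901282423 
 [[-1.5 -1.4]
 [-0.2 -0.1]
 [-0.4 -0.4]
 [ 0.  -1.5]
 [-0.1 -1.2]
 [-0.7 -0.6]
 [-0.8  0.3]
 [-1.2 -0.5]
 [-2.9 -1.2]]
bar [0.5342 0.2174 0.205 ]
peg [ 0.5281 -0.1702  0.1112]
pegtop [ 0.4915 -0.0789  0.229 ]
hinge [0.5915 0.0745 0.175 ]
tub [ 0.694  -0.1807  0.062 ]
[[-0.939  0.343 -0.   ]
 [ 0.343  0.939 -0.002]
 [-0.    -0.002 -1.   ]]
```

```bash
python3 -m crank '[{"x":-0.03,"y":-0.02,"z":-0.03,"turn":-0.06},{"x":-0.07,"y":-0.045,"z":-0.06,"turn":-0.13},{"x":-0.115,"y":-0.07,"z":-0.08,"turn":-0.2},{"x":-0.16,"y":-0.1,"z":-0.08,"turn":-0.27},{"x":-0.205,"y":-0.125,"z":-0.08,"turn":-0.35},{"x":-0.25,"y":-0.155,"z":-0.08,"turn":-0.43},{"x":-0.295,"y":-0.18,"z":-0.08,"turn":-0.51},{"x":-0.335,"y":-0.206,"z":-0.08,"turn":-0.58},{"x":-0.37,"y":-0.227,"z":-0.08,"turn":-0.64},{"x":-0.40,"y":-0.245,"z":-0.08,"turn":-0.69},{"x":-0.427,"y":-0.262,"z":-0.08,"turn":-0.733},{"x":-0.427,"y":-0.262,"z":-0.08,"turn":-0.733}]' 0.026 20
python3 - <<'E'
from h import *
from cell import env, imaging
import cv2
o=env.get_obs();c=imaging.get_calibration('wrist');im=imaging.read_camera('wrist')[:,:,::-1].copy()
t=np.load('t.npy')
print(o['tool_pos'],o['tool_rot'],o['force'],o['grip_width'])
print(c['position'],c['attitude'])
p=proj(c,F(t,np.array([[-50,229,205],[50,229,205],[-56,75,175],[56,75,175]])/1e3));print(p.round(0))
cv2.imwrite('pics/w1.png',im)
E
```

```text
time_s: 1.6
tool_pos: [0.5356, 0.2148, 0.321]
tool_rot: [-179.9, -0.0, -158.4]
force: [-0.2, -0.2, -0.2]
grip_width: 0.0262
grasp_force: 0.0
[0.53558982 0.21476551 0.32103191] [-1.79910077e+02 -4.39042133e-02 -1.58369389e+02] [-0.22082395 -0.16462198 -0.18702653] 0.02620897200924199
[0.45671536 0.18329943 0.46554836] [-1.77917764e+01  7.17600603e-02  1.11607534e+02]
[[323. 141.]
 [323. 253.]
 [150. 131.]
 [168. 245.]]
```

View pics/w1.png

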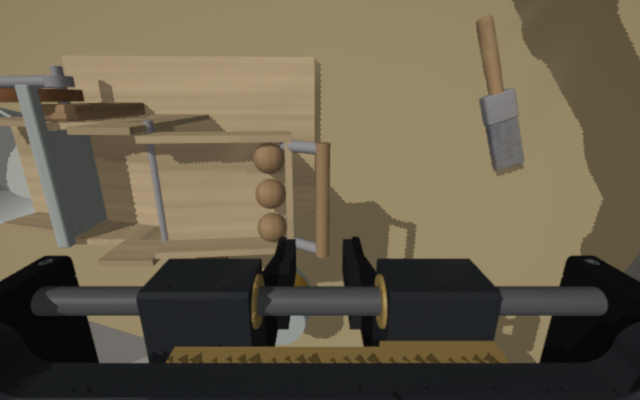

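The wrist view shows the bar from (323,145) to (322,256), matching the prediction to within about 2 mm. The knobs are at column 270. I'll descend onto the bar and grip it.

```bash
python3 -m crank '[{"y":0.003,"z":0.03},{"y":0.003,"z":0.06},{"y":0.003,"z":0.085},{"y":0.003,"z":0.098},{"y":0.003,"z":0.108},{"y":0.003,"z":0.108}]' 0.026 15
python3 -m crank '[{"z":0},{"z":0},{"z":0},{"z":0},{"z":0},{"z":0}]' 0 15
```

```text
invalid input
invalid input
```

```bash
python3 -m crank '[{"x":0,"y":0.003,"z":0.03,"turn":0},{"x":0,"y":0.003,"z":0.06,"turn":0},{"x":0,"y":0.003,"z":0.085,"turn":0},{"x":0,"y":0.003,"z":0.098,"turn":0},{"x":0,"y":0.003,"z":0.108,"turn":0},{"x":0,"y":0.003,"z":0.108,"turn":0}]' 0.026 15 && python3 -m crank '[{"x":0,"y":0,"z":0,"turn":0},{"x":0,"y":0,"z":0,"turn":0},{"x":0,"y":0,"z":0,"turn":0},{"x":0,"y":0,"z":0,"turn":0}]' 0 15
```

```text
time_s: 2.4
tool_pos: [0.5327, 0.2213, 0.2134]
tool_rot: [180.0, -0.0, -158.0]
force: [0.4, 0.7, 0.6]
grip_width: 0.0258
grasp_force: 0.0
time_s: 2.9
tool_pos: [0.535, 0.2176, 0.2145]
tool_rot: [-179.8, 0.1, -158.2]
force: [2.7, -5.3, 0.3]
grip_width: 0.0114
grasp_force: 15.0
```

```bash
python3 -m crank '[{"x":0,"y":-0.003,"z":-0.004,"turn":0},{"x":0,"y":-0.005,"z":-0.009,"turn":0},{"x":0,"y":-0.007,"z":-0.017,"turn":0},{"x":0,"y":-0.01,"z":-0.024,"turn":0},{"x":0,"y":-0.0125,"z":-0.0315,"turn":0},{"x":0,"y":-0.016,"z":-0.0385,"turn":0},{"x":0,"y":-0.0195,"z":-0.0455,"turn":0},{"x":0,"y":-0.0235,"z":-0.0525,"turn":0},{"x":0,"y":-0.0275,"z":-0.059,"turn":0},{"x":0,"y":-0.032,"z":-0.0655,"turn":0},{"x":0,"y":-0.037,"z":-0.0715,"turn":0},{"x":0,"y":-0.037,"z":-0.0715,"turn":0}]' && python3 -m crank '[{"x":0,"y":-0.005,"z":-0.006,"turn":0},{"x":0,"y":-0.011,"z":-0.0115,"turn":0},{"x":0,"y":-0.016,"z":-0.016,"turn":0},{"x":0,"y":-0.02,"z":-0.02,"turn":0},{"x":0,"y":-0.025,"z":-0.024,"turn":0},{"x":0,"y":-0.029,"z":-0.0265,"turn":0},{"x":0,"y":-0.029,"z":-0.0265,"turn":0},{"x":0,"y":-0.029,"z":-0.0265,"turn":0},{"x":0,"y":-0.029,"z":-0.0265,"turn":0},{"x":0,"y":-0.029,"z":-0.0265,"turn":0}]'
python3 - <<'E'
from cell import env, imaging
import cv2,numpy as np
a=cv2.resize(imaging.read_camera('scene')[125:275,250:430,::-1],None,fx=3,fy=3)
b=cv2.resize(imaging.read_camera('wrist')[:,:400,::-1],(600,600))[:450,:]
b=b[:, :]
im=np.zeros((450,800,3),np.uint8);im[:,:540]=a;im[:390,540:]=cv2.resize(b,(260,390));cv2.imwrite('pics/l.png',a)
E
```

```text
time_s: 4.4
tool_pos: [0.5467, 0.1873, 0.286]
tool_rot: [179.9, 0.0, -158.0]
force: [1.0, 2.0, -0.6]
grip_width: 0.0116
grasp_force: 15.0
time_s: 5.65
tool_pos: [0.5567, 0.162, 0.3135]
tool_rot: [179.8, 0.1, -157.9]
force: [-3.7, 4.5, 5.4]
grip_width: 0.0115
grasp_force: 15.0
```

View pics/l.png

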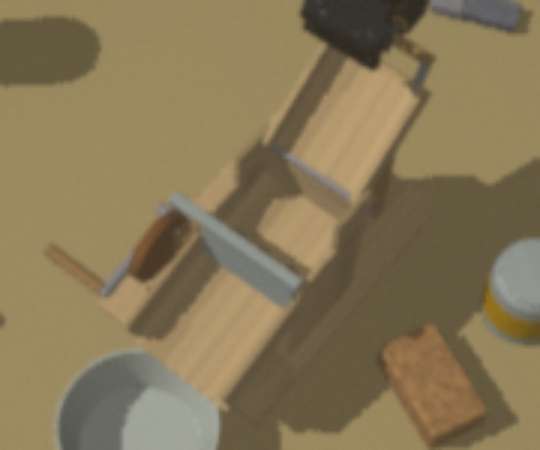

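The scene view shows the tray floor empty, with the knobs hidden in the hopper behind the gate and none on the bench. I'll lower the tray, release it and rise.

```bash
python3 -m crank '[{"x":0,"y":0.009,"z":0.007,"turn":0},{"x":0,"y":0.018,"z":0.015,"turn":0},{"x":0,"y":0.0285,"z":0.0265,"turn":0},{"x":0,"y":0.038,"z":0.039,"turn":0},{"x":0,"y":0.0465,"z":0.0525,"turn":0},{"x":0,"y":0.053,"z":0.0665,"turn":0},{"x":0,"y":0.0585,"z":0.081,"turn":0},{"x":0,"y":0.061,"z":0.09,"turn":0},{"x":0,"y":0.063,"z":0.098,"turn":0},{"x":0,"y":0.063,"z":0.098,"turn":0},{"x":0,"y":0.063,"z":0.098,"turn":0}]' && python3 -m crank '[{"x":0,"y":0,"z":0,"turn":0},{"x":0,"y":0,"z":0,"turn":0},{"x":0,"y":0,"z":0,"turn":0},{"x":0,"y":0,"z":-0.02,"turn":0},{"x":0,"y":0,"z":-0.06,"turn":0},{"x":0,"y":0,"z":-0.11,"turn":0},{"x":0,"y":0,"z":-0.11,"turn":0}]' 0.026
python3 - <<'E'
from h import *
from cell import env, imaging
import cv2
o=env.get_obs();print(o['tool_pos'],o['tool_rot'],o['qpos'].round(1))
im=imaging.read_camera('wrist')[:,:,::-1];im=im[40:270,0:360]
cv2.imwrite('pics/w2.png',cv2.resize(im,None,fx=2.2,fy=2.2))
E
```

```text
time_s: 7.12
tool_pos: [0.5349, 0.2174, 0.2134]
tool_rot: [-179.9, 0.1, -158.1]
force: [3.4, 2.6, 0.7]
grip_width: 0.0113
grasp_force: 15.0
time_s: 8.0
tool_pos: [0.5358, 0.2185, 0.3282]
tool_rot: [180.0, 0.4, -158.1]
force: [-0.4, -0.3, -0.2]
grip_width: 0.0259
grasp_force: 0.0
[0.53584061 0.21845881 0.32816303] [ 179.97730802    0.43739825 -158.0621891 ] [-36.4   7.6  13.   86.6  -1.7  85.6  88.6]
```

View pics/w2.png

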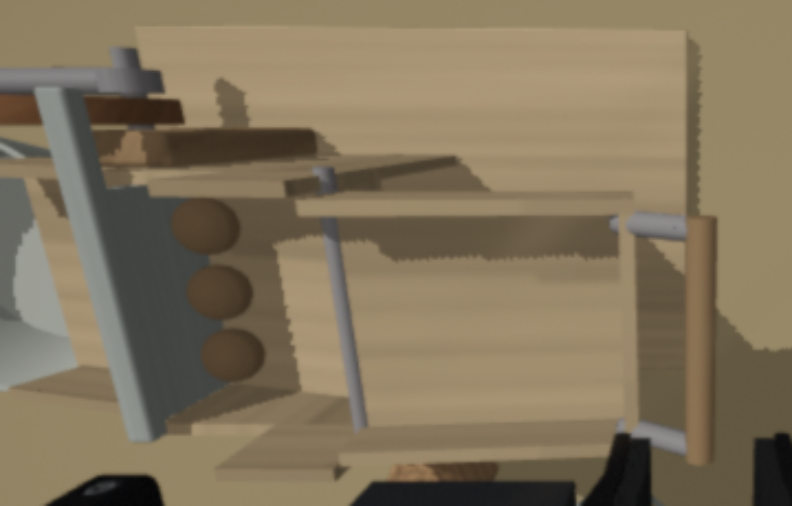

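The wrist crop shows all three knobs in the hopper, at (205,225), (218,292) and (232,355), with the tray back down. Next I move above the peg.

```bash
python3 -m crank '[{"x":0.03,"y":-0.02,"z":0,"turn":0},{"x":0.065,"y":-0.055,"z":0,"turn":0},{"x":0.1,"y":-0.095,"z":0,"turn":0},{"x":0.13,"y":-0.14,"z":0.01,"turn":0},{"x":0.15,"y":-0.185,"z":0.02,"turn":0},{"x":0.155,"y":-0.23,"z":0.03,"turn":0},{"x":0.155,"y":-0.275,"z":0.05,"turn":0},{"x":0.155,"y":-0.315,"z":0.07,"turn":0},{"x":0.155,"y":-0.345,"z":0.09,"turn":0},{"x":0.155,"y":-0.358,"z":0.1,"turn":0},{"x":0.155,"y":-0.358,"z":0.1,"turn":0}]' 0.045 25
python3 - <<'E'
from h import *
from cell import env, imaging
import cv2
o=env.get_obs();c=imaging.get_calibration('wrist');im=imaging.read_camera('wrist')[:,:,::-1].copy()
t=np.load('t.npy')
print(o['tool_pos'],o['tool_rot'],o['qpos'].round(1))
p=proj(c,F(t,np.array([[-175,-128.4,111.2],[-102,-128.4,111.2],[-150,-128.4,111.2]])/1e3));print(p.round(0))
cv2.imwrite('pics/w3.png',im)
d=F(t,[[-.153,-.1284,.1112]])[0]-o['tool_pos'];print(d, d@R.from_euler('xyz',o['tool_rot'],degrees=True).as_matrix())
E
```

```text
time_s: 9.43
tool_pos: [0.5233, -0.1717, 0.2221]
tool_rot: [179.9, -0.2, -158.1]
force: [-0.5, -0.5, 0.5]
grip_width: 0.0451
grasp_force: 0.0
[ 0.52325297 -0.17171441  0.22209363] [ 1.79908669e+02 -1.65899475e-01 -1.58112152e+02] [-16.7   7.5  35.1 100.   -4.4  74.1 131.3]
[[319. 180.]
 [319. 260.]
 [319. 209.]]
[ 0.00210495  0.00042765 -0.11089363] [-0.00243373 -0.00056464  0.11088629]
```

View pics/w3.png

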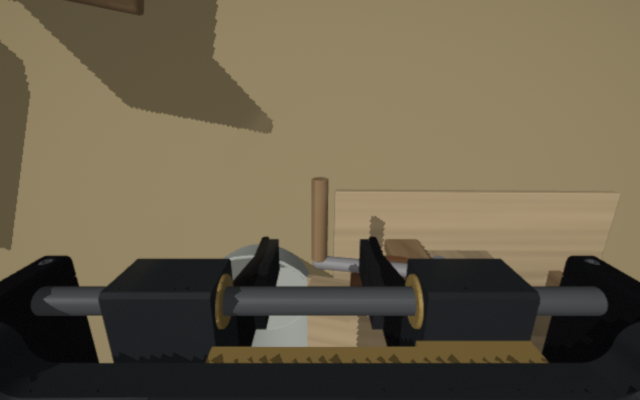

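The peg spans (320,178) to (320,262), as predicted. I'll descend and grip it.

```bash
python3 -m crank '[{"x":-0.002,"y":0,"z":0.03,"turn":0},{"x":-0.002,"y":0,"z":0.06,"turn":0},{"x":-0.002,"y":0,"z":0.085,"turn":0},{"x":-0.002,"y":0,"z":0.1,"turn":0},{"x":-0.002,"y":0,"z":0.108,"turn":0},{"x":-0.002,"y":0,"z":0.108,"turn":0}]' 0.045 25 && python3 -m crank '[{"x":0,"y":0,"z":0,"turn":0},{"x":0,"y":0,"z":0,"turn":0},{"x":0,"y":0,"z":0,"turn":0},{"x":0,"y":0,"z":0,"turn":0},{"x":0,"y":0,"z":0,"turn":0}]' 0 25
python3 - <<'E'
import numpy as np
for q in np.arange(0,1.76,.125): print(round(q,3),np.round([-100*np.sin(1.75-q)+98.4,100*np.cos(1.75-q)+17.8],1))
E
```

```text
time_s: 10.22
tool_pos: [0.5263, -0.1707, 0.1158]
tool_rot: [180.0, 0.0, -158.0]
force: [-0.5, 0.2, -0.1]
grip_width: 0.0453
grasp_force: 0.0
time_s: 10.85
tool_pos: [0.5259, -0.17, 0.1156]
tool_rot: [179.9, -0.0, -158.0]
force: [-1.1, 3.0, 2.6]
grip_width: 0.0131
grasp_force: 25.0
0.0 [ 0. -0.]
0.125 [-1.5 12.4]
0.25 [-1.3 24.9]
0.375 [ 0.3 37.3]
0.5 [ 3.5 49.3]
0.625 [ 8.2 60.9]
0.75 [14.3 71.8]
0.875 [21.6 81.9]
1.0 [30.2 91. ]
1.125 [39.9 98.9]
1.25 [ 50.5 105.6]
1.375 [ 61.8 110.9]
1.5 [ 73.7 114.7]
1.625 [ 85.9 117. ]
1.75 [ 98.4 117.8]
```

```bash
python3 -m crank '[{"x":0,"y":-0.001,"z":-0.006,"turn":0},{"x":0,"y":-0.0015,"z":-0.0125,"turn":0},{"x":0,"y":-0.0013,"z":-0.025,"turn":0},{"x":0,"y":0.0003,"z":-0.0373,"turn":0},{"x":0,"y":0.0035,"z":-0.0493,"turn":0},{"x":0,"y":0.008,"z":-0.061,"turn":0},{"x":0,"y":0.0143,"z":-0.0718,"turn":0},{"x":0,"y":0.0216,"z":-0.082,"turn":0},{"x":0,"y":0.03,"z":-0.091,"turn":0},{"x":0,"y":0.04,"z":-0.099,"turn":0},{"x":0,"y":0.0505,"z":-0.1055,"turn":0},{"x":0,"y":0.0505,"z":-0.1055,"turn":0}]' && python3 -m crank '[{"x":0,"y":0.0055,"z":-0.003,"turn":0},{"x":0,"y":0.011,"z":-0.0053,"turn":0},{"x":0,"y":0.023,"z":-0.009,"turn":0},{"x":0,"y":0.0355,"z":-0.0115,"turn":0},{"x":0,"y":0.042,"z":-0.012,"turn":0},{"x":0,"y":0.048,"z":-0.0123,"turn":0},{"x":0,"y":0.048,"z":-0.0123,"turn":0},{"x":0,"y":0.048,"z":-0.0123,"turn":0},{"x":0,"y":0.048,"z":-0.0123,"turn":0},{"x":0,"y":0.048,"z":-0.0123,"turn":0},{"x":0,"y":0.048,"z":-0.0123,"turn":0},{"x":0,"y":0.048,"z":-0.0123,"turn":0}]'
python3 - <<'E'
from h import *
from cell import env, imaging
import cv2
t=np.load('t.npy');o=env.get_obs()
p=R.from_euler('z',-t[2]).apply(o['tool_pos']-[t[0],t[1],0]);print('feeder frame',p,o['force'],o['grasp_force'],o['grip_width'])
print('q',1.75-np.arctan2(-(p[1]+.03),p[2]-.004-.129))
cv2.imwrite('pics/e.png',cv2.resize(imaging.read_camera('scene')[125:305,230:450,::-1],None,fx=3.3,fy=3.3))
E
```

```text
time_s: 12.35
tool_pos: [0.5095, -0.1289, 0.2253]
tool_rot: [-179.5, 0.3, -158.2]
force: [5.0, -6.7, 4.7]
grip_width: 0.0134
grasp_force: 25.0
time_s: 13.85
tool_pos: [0.4919, -0.084, 0.2392]
tool_rot: [-179.6, 0.4, -158.2]
force: [-0.6, -5.3, 15.3]
grip_width: 0.0132
grasp_force: 25.0
feeder frame [-0.15150163 -0.03497921  0.2392    ] [-0.60530856 -5.2651488  15.33462402] 25.003104507923126 0.013153939108903319
q 1.7031491371035632
```

View pics/e.png

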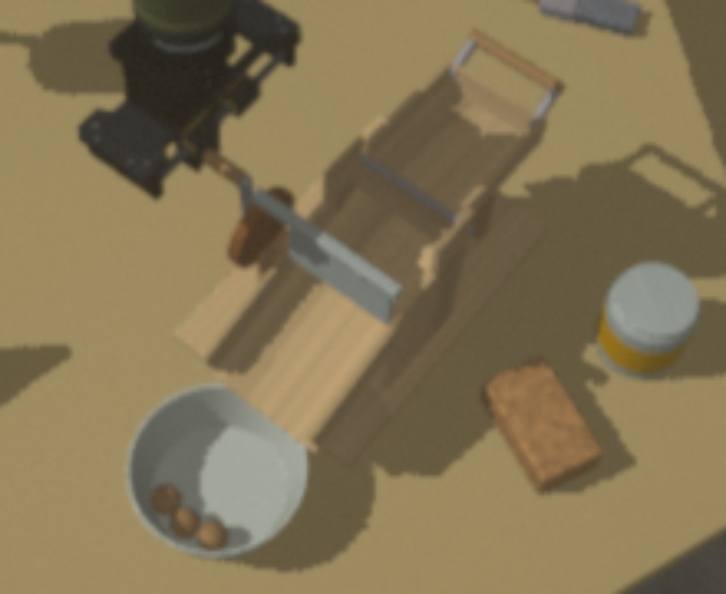

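All three knobs are in the tub, near (165,498), (185,520) and (212,535), with the lever at about 1.70 rad. I'll hold briefly so everything settles, then hand in.

```bash
python3 -m crank '[{"x":0,"y":0.002,"z":0.002,"turn":0},{"x":0,"y":0.003,"z":0.003,"turn":0},{"x":0,"y":0.003,"z":0.003,"turn":0},{"x":0,"y":0.003,"z":0.003,"turn":0},{"x":0,"y":0.003,"z":0.003,"turn":0},{"x":0,"y":0.003,"z":0.003,"turn":0},{"x":0,"y":0.003,"z":0.003,"turn":0},{"x":0,"y":0.003,"z":0.003,"turn":0},{"x":0,"y":0.003,"z":0.003,"turn":0},{"x":0,"y":0.003,"z":0.003,"turn":0},{"x":0,"y":0.003,"z":0.003,"turn":0},{"x":0,"y":0.003,"z":0.003,"turn":0}]' && python3 -c "
from cell import env
print(env.sign_off())"
```

```text
time_s: 15.4
tool_pos: [0.4915, -0.0829, 0.2389]
tool_rot: [-179.4, 0.5, -158.3]
force: [-4.6, -7.4, 28.1]
grip_width: 0.0128
grasp_force: 25.0
the job is handed in; nothing more can be done
None
```

I handed the job in at 15.4 s: in the last picture all three knobs were in the tub and the tray was down, and the gripper was still holding the lever at roughly 1.7 rad (estimated from the arm's pose), but `env.sign_off()` returned no verdict.

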